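# Tuck the flap of the stone case under its lip

## Robot

A 6-joint arm with a two-finger parallel gripper is mounted at the origin on the work surface. World frame = base frame: x ahead of the robot, y to its left, z up, the work surface at z = 0. Lengths are in m, angles in rad, forces in N, time in s.
With the tool pointing down it reaches from about 0.375 to 0.925 m from the base axis. Payload 5.7 kg.
Tool frame: the origin (TCP) lies between the finger pads; the fingertips stand env.tip_reach ahead of it and the grasp point (between the pads) lies 3 mm ahead of it (env.tip_reach is the distance from the TCP to the fingertips, in m); z points along the fingers, y is the direction in which the jaws open and shut (so a half turn about z gives the same grasp; the last joint's range is limited). The gripper opens to 88 mm and grips with 3 to 60 N. Pads are 20 mm wide; open, the fingers measure 115 mm over their backs; the gripper's body (75 mm by 178 mm) begins 61 mm behind the grasp point.
Start: joints at [1.043, 0.359, 1.51, -0, 1.272, -0.115], TCP at [0.241, 0.55, 0.245] pointing down, gripper open.
Joint ranges: [-2.97, 2.97], [-1.01, 2.36], [0.21, 2.38], [-0.96, 4.11], [0.2, 2.71], [-2.98, 2.98]. Speed limits (rad/s): [2.39, 2.39, 3.14, 3.14, 3.14, 3.14].

## Interface

Orientations are given as a 3x3 rotation matrix whose columns are the frame's x, y, z axes.
In Python, from workcell import state, imaging, order, look_for, env gives the robot as it stands. The module is installed in compiled form; this text tells all that it offers.
- The arm moves only by the tool play_rows, never from a script. Its argument "targets" is a list of rows, each an object of numbers: "dx", "dy", "dz": the shift along the tool's x, y, z in m; "rx", "ry", "rz": the turn, a rotation vector about the tool's x, y, z in rad. In form: [{"dx": .., "dy": .., "dz": .., "rx": .., "ry": .., "rz": ..}, ...]. A call has exactly 8 rows; each row is the pose to reach, as a shift and turn from the pose commanded when the call began, along the tool's axes at that moment; what a row does not reach only later rows make up. A row lasts 1/12 s, in which the tool goes at most 41.7 mm and 7.16 degrees, less where a joint would pass 70% of its speed; a pose out of reach is approached as far as the arm can. A call with a gripper value outside its range is refused whole. "claw" is the opening, from 0 (shut) to 1 (fully open), set as the call begins (left out, the last holds). The fingers move at their own pace and stop on an object; "squeeze" is the grip in N (left out, the last holds). Time passes only in rows, so rows that repeat a pose let the fingers close, or fill a call up. It gives the time, the measured TCP pose, the force and the opening at its end, in the units of the state.
- state(): the state, without advancing time (a new reading comes with each control period).
- imaging.capture(name): name is "side" or "top" or "wrist"; returns a dict with "image" (420x560x3 uint8, red, green, blue), "mtx" (3x3 intrinsics, pixels), "T" (4x4, takes a point from camera to world coordinates); the wrist camera has in their place "tool_from_camera" (4x4, takes a point from camera to tool coordinates, whose origin is the TCP and whose axes are the flange's). Camera axes: x right, y down, z forward; pixel columns grow to the right and rows downward; lengths in m; the calibration is good to about 2 mm. A picture is of the moment at which its call begins: read the wrist's pose just before it. There is no depth.
- order.finish_job(): hands the job in, once; it reports no verdict.
Trained networks look in a picture, given as the dict that the camera call returned (one of the last four; its "shot" number tells which), for a name from the list of things; names that differ only in an ending like _2 or _b are one class to them, and where a whole thing is asked for, a point or a joint stands for the part that bears it (a point fixed in the world has none). Each returns a list of dicts, best first, with "conf" (0 to 1); they miss things now and then, are a little off and sometimes report something else, mostly with a low value. They report only what shows in the picture. A call takes as long as a camera call.
- look_for(picture, target): "centre" ([x, y, z] in m, in world coordinates, good to about 4 mm: the middle of the surface that is visible of it).
The state is a dict: "clock": time; "q": joint angles; "qvel": joint speeds; "tau": joint torques, N m; "position": TCP position; "tool_rot": TCP orientation; "force": force on the tool from outside, world axes, zero at the start; "moment": the same for the moment, N m; "gripper_width": opening from 0.0 (shut) to 1.0 (fully open).
Only numpy, scipy, OpenCV 4.12 (cv2) and the standard library are available. Lean on these libraries where they do the work, as an engineer would, in place of code of your own. Each camera call takes 0.05 s, during which the arm holds its last target.

## Task

Shut the plywood stone case over the jasper egg: with the fingertips, push the standing yellow flap over, press it down flat, and push it along by its black rib until its free edge is tucked well beneath the steel lip, so that the flap stays shut when you let go and back away. Only push and press: do not pinch the flap or its rib, and leave the egg and everything else on the board where it is.

Things in the scene. Friction and masses are not known exactly. Their poses are not given: they have to be found in the camera images.
- case: Open plywood case fixed to the board, 150 mm (x) by 140 mm (y), 62 mm high; origin at the centre of its underside, z up; turned by some yaw. The flap's hinge runs along x on the +y wall. The rigid steel lip on the -y wall is a bar 100 mm long (x -50 to 50) reaching inwards over the opening from y -72 to -48 mm, its underside 73 mm and top 78 mm above the board.
- hinge_mid (a point): Middle of the flap's hinge line, which is level and runs along the case's x at y = +70 mm and z = 62 mm in the case; fixed. The hinge barrel has a radius of 4.5 mm.
- flap_fold (a joint): Fold angle q of the flap, rad: 0 flat on the rim (end stop), 1.57 upright, more leans outwards (stop 2.3). Starts at 1.55 to 2.05. Spring hinge: it stays when standing, springs up when let go near flat unless tucked; 1 to 2 N beside the rib hold it flat. In the case's axes the flap runs from the hinge along (0, -cos q, sin q); its outer, ribbed face looks along (0, sin q, cos q).
- flap_slide (a joint): How far the flap is slid along its own plane away from the hinge, m: 0 to 0.020 (stops), starts at 0 to 0.003; stiff (2 N of friction), stays where left. With the flap flat, at 0 its free edge is 3 mm short of the lip, at 0.020 it is 17 mm beneath it. The edge enters only below a fold of about 0.05; slid out too early it lands on the lip. A pressed finger drags it along.
- rib (a point): Centre of the top of the black rib on the flap's outer face: 60 mm long (parallel to the hinge), 8 mm wide, 9 mm high; 89 mm from the hinge line along the flap (plus the slide). The yellow flap is 136 mm wide, 5 mm thick, its inner face level with the hinge line; its plate begins 10 mm from that line. When flat, the rib's top is 76 mm above the board.
- free_edge (a point): Middle of the flap's free edge (half-way through its thickness), 115 mm from the hinge line plus the slide.
- lip_edge (a point): Middle of the lower inner edge of the steel lip, 73 mm above the board.
- egg_center (a point): Centre of the rusty red jasper egg, 55 mm long, 43 mm thick, lying loose in a cork nest in the case below the rim; leave it.
- canister: Dull silver lidded tin canister, loose, 85 mm across, 104 mm high; origin at the centre of its underside; leave it.
- funnel: Blue plastic funnel, loose, standing mouth down, 100 mm across, 98 mm high; origin at the centre of its underside; leave it.
- lid1: Orange rubber barrel lid, loose, 104 mm across, 22 mm high; origin at the centre of its underside; leave it.
- lid2: The other orange rubber barrel lid, same size; leave it.
- grit_jar: Grey jar with a black cap, loose, 64 mm across, 95 mm high; origin at the centre of its underside; leave it.
- brush: Small brush, loose, lying flat, 180 mm long along its x; leave it.

How it is judged:
At the end, for the whole second after the job is handed in: The flap lies shut (fold below 0.075 rad) and at rest, slid out by more than 10 mm, its free edge at least 6 mm under the lip, with the egg in its nest (value of joint flap_fold below 0.075 rad and value of joint flap_slide above 0.01 m and y of free_edge in the frame of lip_edge below -0.006 m and z of free_edge in the frame of lip_edge below 0.001 m and velocity of joint flap_fold between -0.05 and 0.05 rad/s and distance between egg_center and case below 0.045 m); the robot touches nothing.
It fails at once if the flap or its rib was pinched from both sides (over 2 N on each) (contact force between each of flap_slide_c0, flap_slide_c1 and the fingers above 2 N or contact force between each of flap_slide_c2, flap_slide_c3 and the fingers above 2 N).
It fails at once if the egg was moved by more than 20 mm (distance of egg_center from where it was at the start of the episode above 0.02 m).
It fails at once if a bystander was moved by more than 20 mm or lifted (distance of any of canister, funnel, lid1, lid2, grit_jar, brush from where it was at the start of the episode above 0.02 m).
It also fails if it takes over 42 s, if anything falls off the work surface, if the arm or the gripper's body presses on something with over 40 N, if the wrist force passes 120 N, or if a joint passes its speed limit or range.

## Working session

There is one attempt and no reset: what is moved stays moved. The work goes in short steps, Python scripts to look and compute and a tool call to move; the robot and the scene stay as the last step left them, time stands still between calls to the robot, and variables do not carry over. Pictures are saved under pics/ and viewed, and the job is handed in when it is done.

Besides the shell and the picture viewer there is one more tool, called as name(argument=value, ...) on one line, values as JSON. play_rows: Moves the arm, as the interface text tells. Its arguments: {"type":"object","properties":{"targets":{"type":"array","items":{"type":"object","properties":{"dx":{"type":"number"},"dy":{"type":"number"},"dz":{"type":"number"},"rx":{"type":"number"},"ry":{"type":"number"},"rz":{"type":"number"}}}},"claw":{"type":"number"},"squeeze":{"type":"number"}},"required":["targets"]}

```bash
mkdir -p pics; python3 - <<'E'
from workcell import state, imaging, order, look_for, env
import cv2,numpy as np
s=state();print(s['clock'],s['position'],s['tool_rot'],s['gripper_width'],env.tip_reach)
for n in ['side','top','wrist']:
    p=imaging.capture(n);cv2.imwrite(f'pics/{n}0.png',p['image'][:,:,::-1])
    print(n,p['mtx'].tolist() if hasattr(p['mtx'],'tolist') else p['mtx'])
    print(np.round(p.get('T',p.get('tool_from_camera')),4).tolist())
    for t in ['case','hinge_mid','rib','free_edge','lip_edge','egg_center','canister','funnel','lid1','grit_jar','brush']:
        try:
            r=look_for(p,t)
            print(t,[(np.round(d['centre'],3).tolist(),round(d['conf'],2)) for d in r[:2]])
        except Exception as e: print(t,e)
print(state()['clock'])
E
```

```text
0.0 [0.24040018 0.54905284 0.24383201] [[-9.16020763e-01  4.01129979e-01 -8.37985902e-04]
 [ 4.01130828e-01  9.16019459e-01 -1.55251500e-03]
 [ 1.44851083e-04 -1.75827795e-03 -9.99998444e-01]] 0.9993161114203379 0.022
side [[398.09256396949195, 0.0, 281.00709487318665], [0.0, 398.09256396949195, 206.41206988334386], [0.0, 0.0, 1.0]]
[[0.8458, -0.2574, 0.4673, 0.1055], [-0.5334, -0.4208, 0.7337, -0.7379], [0.0078, -0.8699, -0.4932, 0.5989], [0.0, 0.0, 0.0, 1.0]]
case [([0.605, 0.058, 0.064], 0.57)]
hinge_mid [([0.608, 0.056, 0.061], 0.93)]
rib [([0.634, 0.086, 0.135], 0.65)]
free_edge [([0.632, 0.086, 0.133], 0.74)]
lip_edge [([0.607, 0.059, 0.066], 0.94)]
egg_center []
canister [([0.754, 0.014, 0.063], 0.77)]
funnel [([0.424, -0.326, 0.026], 0.71)]
lid1 [([0.557, -0.332, 0.009], 0.91), ([0.455, 0.37, 0.016], 0.58)]
grit_jar [([0.681, -0.306, 0.064], 0.68)]
brush []
top [[438.0137172772, 0.0, 281.0661365515216], [0.0, 438.0137172772, 216.66259688835015], [0.0, 0.0, 1.0]]
[[0.0144, -0.9869, 0.1607, 0.4057], [-0.9999, -0.0157, -0.0072, 0.0208], [0.0096, -0.1606, -0.987, 1.1761], [0.0, 0
[... 356 characters left out ...]
[([0.762, 0.038, 0.092], 0.81), ([0.612, 0.037, 0.056], 0.32)]
funnel [([0.438, -0.302, 0.026], 0.82)]
lid1 [([0.458, 0.382, 0.011], 0.91), ([0.562, -0.324, 0.017], 0.72)]
grit_jar [([0.687, -0.291, 0.094], 0.93)]
brush [([0.694, 0.256, 0.018], 0.73)]
wrist [[355.9938221550751, 0.0, 276.5496356854335], [0.0, 355.9938221550751, 218.45534783024505], [0.0, 0.0, 1.0]]
[[0.0002, -0.9551, -0.2964, 0.0813], [1.0, 0.0006, -0.0013, -0.0004], [0.0014, -0.2964, 0.9551, -0.1411], [0.0, 0.0, 0.0, 1.0]]
case []
hinge_mid []
rib []
free_edge []
lip_edge [([0.472, 0.377, 0.009], 0.5)]
egg_center []
canister []
funnel []
lid1 [([0.472, 0.378, 0.01], 0.96)]
grit_jar []
brush [([0.475, 0.377, 0.01], 0.63)]
1.8
```

View pics/side0.png

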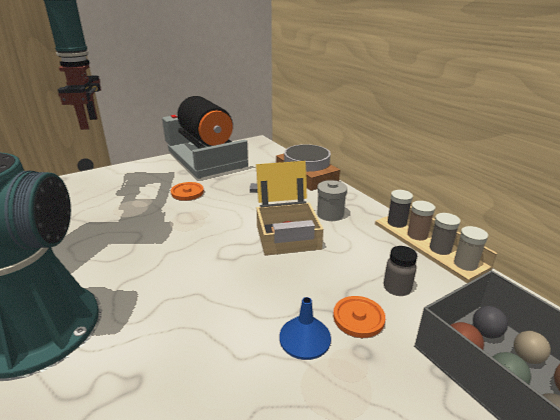

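View pics/top0.png

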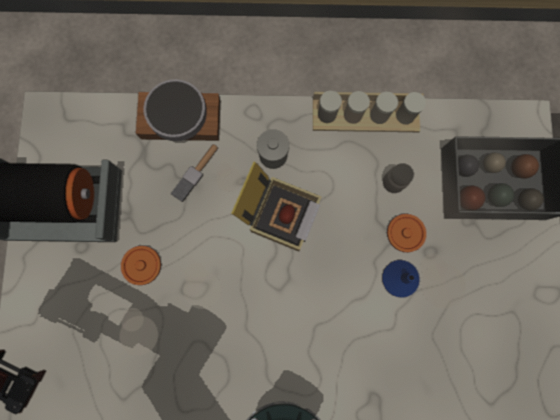

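The views show the case at side (290,225) / top (285,213), the yellow flap standing at its far side, and the canister close to the case (side (332,200), top (273,148)). Enlarging.

```bash
python3 - <<'E'
import cv2
a=cv2.imread('pics/side0.png')[150:260,230:360];cv2.imwrite('pics/sidec.png',cv2.resize(a,None,fx=6,fy=5.4545454,interpolation=cv2.INTER_CUBIC))
a=cv2.imread('pics/top0.png')[150:260,215:335];cv2.imwrite('pics/topc.png',cv2.resize(a,None,fx=5,fy=5,interpolation=cv2.INTER_CUBIC))
E
```

```text
(no output)
```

View pics/sidec.png

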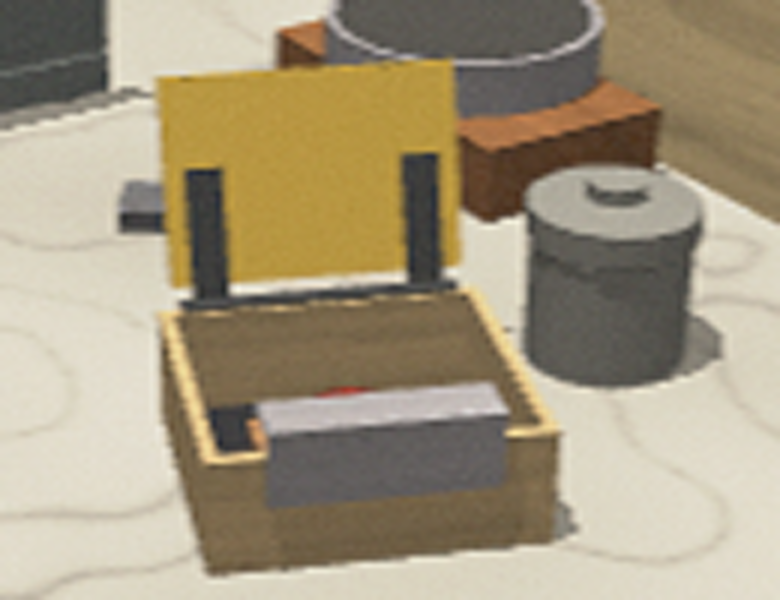

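View pics/topc.png

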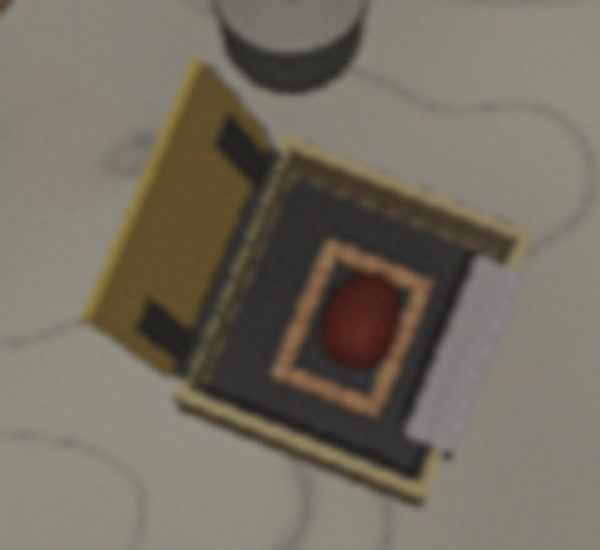

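```bash
cat > fit.py <<'E'
import numpy as np
from scipy.optimize import least_squares
Ks=np.array([[398.09,0,281.007],[0,398.09,206.41],[0,0,1]]);Kt=np.array([[438.01,0,281.066],[0,438.01,216.66],[0,0,1]])
Ts=np.array([[0.8458,-0.2574,0.4673,0.1055],[-0.5334,-0.4208,0.7337,-0.7379],[0.0078,-0.8699,-0.4932,0.5989],[0,0,0,1]])
Tt=np.array([[0.0144,-0.9869,0.1607,0.4057],[-0.9999,-0.0157,-0.0072,0.0208],[0.0096,-0.1606,-0.987,1.1761],[0,0,0,1]])
def proj(K,T,P):
    c=(np.asarray(P)-T[:3,3])@T[:3,:3]; return c[:,:2]/c[:,2:]*[K[0,0],K[1,1]]+K[:2,2]
def flap(x,r,h,q): # r along flap, h outward normal
    return [x,.070-r*np.cos(q)+h*np.sin(q),.062+r*np.sin(q)+h*np.cos(q)]
m=lambda *a:[v/1000 for v in a]
side=[(m(-75,-70,62),(210,463)),(m(75,-70,62),(557,432)),(m(-75,70,62),(163,316)),(m(75,70,62),(480,290)),(m(-75,-70,0),(210,572)),(m(75,-70,0),(552,540)),(m(-50,-48,78),(255,403)),(m(50,-48,78),(497,383)),(m(-50,-72,78),(270,432)),(m(50,-72,78),(507,415)),
(('f',-.068,.115,0),(160,77)),(('f',.068,.115,0),(452,60)),(('f',-.068,.010,0),(172,287)),(('f',.068,.010,0),(460,263))]
top=[(m(75,70,62),(285,142)),(m(-75,70,62),(180,403)),(m(75,-70,62),(527,237)),(m(-75,-70,62),(422,502)),(m(50,-48,78),(472,255)),(m(-50,-48,78),(408,435)),(m(50,-72,78),(520,265)),(m(-50,-72,78),(450,455)),
(('f',.068,.115,.005),(197,60)),(('f',-.068,.115,.005),(88,320))]
def pts(L,p):
    o=[]
    for a,_ in L:
        if a[0]=='f':o.append(flap(a[1],a[2]+p[4],a[3],p[3]))
        else:o.append(a)
    o=np.array(o);c,s=np.cos(p[2]),np.sin(p[2])
    return o@np.array([[c,s,0],[-s,c,0],[0,0,1]])+[p[0],p[1],0]
us=np.array([b for _,b in side])/[6,5.4545]+[230,150];ut=np.array([b for _,b in top])/5+[215,150]
# dz: camera offsets (calibration)
def res(p,w=0):
    rs=proj(Ks,Ts,pts(side,p)+[*p[5:8]])-us; rt=proj(Kt,Tt,pts(top,p)-[*p[5:8]])-ut
    return np.r_[rs.ravel(),rt.ravel(),(p[4]-.0015)/.001,np.array(p[5:8])/.0015]
s=least_squares(res,[.61,.04,1.2-0.0,1.8,.001,0,0,0],loss='soft_l1')
if __name__=='__main__':
    best=min((least_squares(res,[.61,.04,y,1.8,.001,0,0,0],loss='soft_l1') for y in np.linspace(-3,3,13)),key=lambda a:a.cost)
    print(best.x.round(4),best.cost);r=best.fun[:-4].reshape(-1,2).round(1);print(r.tolist())
    from numpy import cos,sin
    p=best.x
E
python3 fit.py
```

```text
[ 5.9800e-01  7.0000e-04 -3.6810e-01  1.8678e+00  1.6000e-03  1.4000e-03
 -3.0000e-04 -1.0000e-04] 8.76987030003391
[[-0.6, 0.4], [1.1, -0.0], [-0.9, -0.8], [-0.4, -0.8], [-0.3, 1.1], [0.5, 0.5], [0.4, 0.0], [-0.6, -0.1], [-0.3, -0.1], [0.3, -1.0], [-0.5, 0.1], [0.4, -0.3], [-0.1, 0.1], [0.4, 0.3], [-0.5, -1.4], [-1.6, -0.8], [1.0, -0.7], [0.8, -0.2], [1.1, 0.1], [-0.5, 0.2], [0.2, 1.6], [-0.1, -0.3], [0.2, 0.1], [-0.4, 0.6]]
```

Joint fit of both views gives the case at (0.598, 0.001), yaw −0.368, and q≈1.87, with residuals of about 1 px. I'll close the jaws and move to behind the flap.

play_rows(targets=[{"dx":-0.03,"dy":-0.013},{"dx":-0.066,"dy":-0.029},{"dx":-0.103,"dy":-0.045},{"dx":-0.14,"dy":-0.061},{"dx":-0.177,"dy":-0.077},{"dx":-0.214,"dy":-0.093},{"dx":-0.25,"dy":-0.109},{"dx":-0.287,"dy":-0.125}], claw=0, squeeze=40)

```text
validation failed for argument at $.ta...
```

play_rows(targets=[{"dx":-0.037,"dy":-0.013,"rz":-0.045},{"dx":-0.073,"dy":-0.026,"rz":-0.045},{"dx":-0.11,"dy":-0.04,"rz":-0.045},{"dx":-0.146,"dy":-0.053,"rz":-0.045},{"dx":-0.183,"dy":-0.066,"rz":-0.045},{"dx":-0.22,"dy":-0.08,"rz":-0.045},{"dx":-0.24,"dy":-0.095,"rz":-0.045},{"dx":-0.24,"dy":-0.095,"rz":-0.045}])

```text
validation failed for argument at $.ta...
```

```bash
cat > h.py <<'E'
from workcell import state, imaging, order, look_for, env
import cv2,numpy as np
C=np.array([.598,.0007,0]);Y=-.3681
R=np.array([[np.cos(Y),-np.sin(Y),0],[np.sin(Y),np.cos(Y),0],[0,0,1]])
def st():
    s=state();p=s['position'];t=p+s['tool_rot'][:,2]*env.tip_reach
    print('t',round(s['clock'],2),'tip in case mm',(R.T@(t-C)*1000).round(1),'F case',(R.T@np.array(s['force'])).round(2),'grip',round(s['gripper_width'],3))
    print('toolrot in case',(R.T@s['tool_rot']).round(3).tolist())
def pic(n,f,box=None,k=1):
    p=imaging.capture(n);a=p['image'][:,:,::-1]
    if box:a=a[box[1]:box[3],box[0]:box[2]]
    cv2.imwrite('pics/'+f+'.png',cv2.resize(a,None,fx=k,fy=k,interpolation=cv2.INTER_CUBIC));return p
E
python3 - <<'E'
from h import *
st();pic('side','s1',(200,80,380,260),3.3)
E
```

```text
t 1.8 tip in case mm [-530.9  383.5  222.6] F case [-0.26 -0.13 -0.31] grip 1.0
toolrot in case [[-0.999, 0.045, -0.0], [0.045, 0.999, -0.0], [0.0, -0.0, -1.0]]
```

View pics/s1.png

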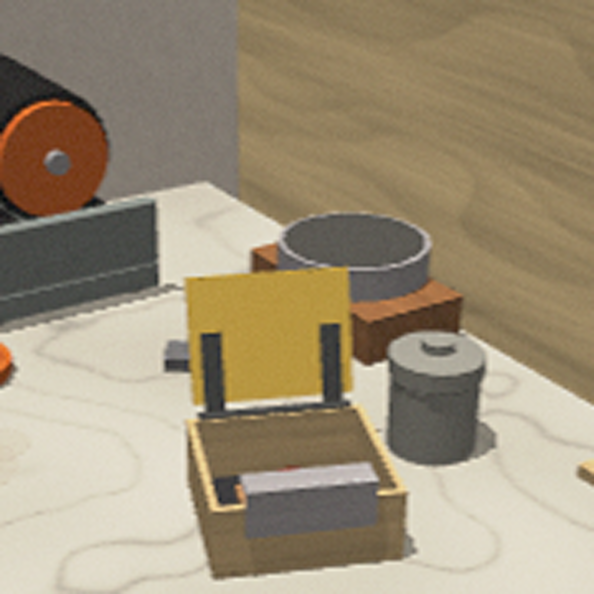

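The move calls were refused because all six fields are required in each row. The scene is unchanged, with the flap still standing at (268,335).

play_rows(targets=[{"dx":-0.03,"dy":-0.013,"dz":0,"rx":0,"ry":0,"rz":0},{"dx":-0.066,"dy":-0.029,"dz":0,"rx":0,"ry":0,"rz":0},{"dx":-0.103,"dy":-0.045,"dz":0,"rx":0,"ry":0,"rz":0},{"dx":-0.14,"dy":-0.061,"dz":0,"rx":0,"ry":0,"rz":0},{"dx":-0.177,"dy":-0.077,"dz":0,"rx":0,"ry":0,"rz":0},{"dx":-0.214,"dy":-0.093,"dz":0,"rx":0,"ry":0,"rz":0},{"dx":-0.25,"dy":-0.109,"dz":0,"rx":0,"ry":0,"rz":0},{"dx":-0.287,"dy":-0.125,"dz":0,"rx":0,"ry":0,"rz":0}], claw=0, squeeze=40)

```text
clock: 2.52
position: [0.4544, 0.3184, 0.2449]
tool_rot: [[-0.916, 0.401, 0.0], [0.401, 0.916, 0.0], [-0.0, 0.0, -1.0]]
force: [0.7, 0.5, -0.3]
gripper_width: 0.433
```

```bash
python3 -c "
from h import *
st()"
```

```text
t 2.52 tip in case mm [-248.3  244.7  222.9] F case [ 0.49  0.72 -0.34] grip 0.433
toolrot in case [[-0.999, 0.045, 0.0], [0.045, 0.999, 0.0], [-0.0, 0.0, -1.0]]
```

play_rows(targets=[{"dx":-0.037,"dy":-0.012,"dz":0,"rx":0,"ry":0,"rz":-0.045},{"dx":-0.074,"dy":-0.024,"dz":0,"rx":0,"ry":0,"rz":-0.045},{"dx":-0.111,"dy":-0.036,"dz":0,"rx":0,"ry":0,"rz":-0.045},{"dx":-0.148,"dy":-0.048,"dz":0,"rx":0,"ry":0,"rz":-0.045},{"dx":-0.185,"dy":-0.06,"dz":0,"rx":0,"ry":0,"rz":-0.045},{"dx":-0.222,"dy":-0.073,"dz":0,"rx":0,"ry":0,"rz":-0.045},{"dx":-0.254,"dy":-0.084,"dz":0,"rx":0,"ry":0,"rz":-0.045},{"dx":-0.254,"dy":-0.084,"dz":0,"rx":0,"ry":0,"rz":-0.045}])

```text
clock: 3.18
position: [0.6574, 0.1361, 0.2444]
tool_rot: [[-0.932, 0.364, 0.004], [0.364, 0.932, -0.002], [-0.004, -0.001, -1.0]]
force: [1.0, 0.2, 0.1]
gripper_width: 0.006
```

play_rows(targets=[{"dx":0,"dy":0,"dz":0.02,"rx":0,"ry":0,"rz":0},{"dx":0,"dy":0,"dz":0.045,"rx":0,"ry":0,"rz":0},{"dx":0,"dy":0,"dz":0.07,"rx":0,"ry":0,"rz":0},{"dx":0,"dy":0,"dz":0.09,"rx":0,"ry":0,"rz":0},{"dx":0,"dy":0,"dz":0.095,"rx":0,"ry":0,"rz":0},{"dx":0,"dy":-0.005,"dz":0.095,"rx":0,"ry":0,"rz":0},{"dx":0,"dy":-0.01,"dz":0.095,"rx":0,"ry":0,"rz":0},{"dx":0,"dy":-0.01,"dz":0.095,"rx":0,"ry":0,"rz":0}])

```text
clock: 3.85
position: [0.6493, 0.131, 0.1512]
tool_rot: [[-0.933, 0.36, 0.002], [0.36, 0.933, -0.0], [-0.002, 0.0, -1.0]]
force: [-0.1, -0.2, -0.5]
gripper_width: 0.006
```

```bash
python3 - <<'E'
from h import *
st();pic('side','s2',(200,80,380,260),3.3);pic('top','t2',(195,120,335,260),4)
E
```

```text
t 3.85 tip in case mm [  1.  140.1 129.2] F case [ 0.02 -0.2  -0.47] grip 0.006
toolrot in case [[-1.0, -0.0, 0.002], [-0.0, 1.0, 0.0], [-0.002, 0.0, -1.0]]
```

View pics/s2.png

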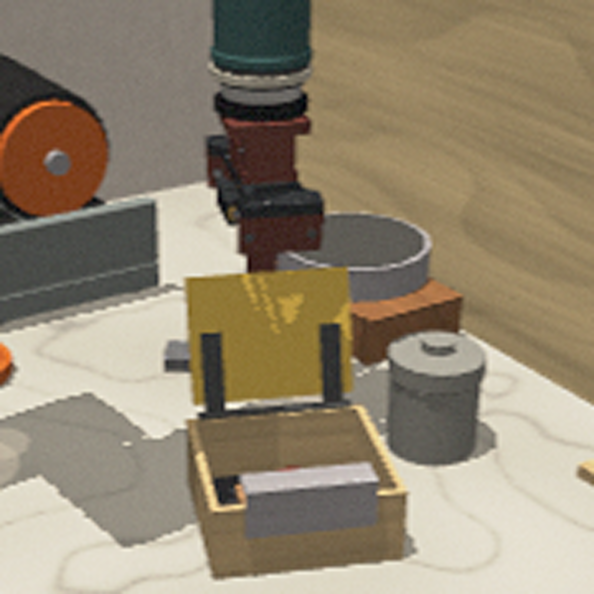

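View pics/t2.png

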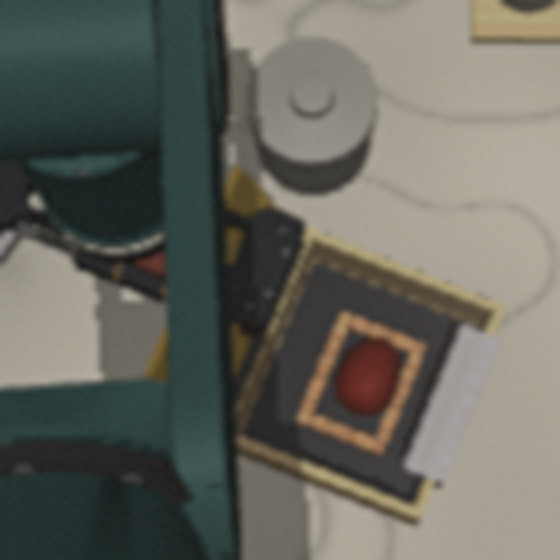

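The pictures show the closed fingers (side (262,265)) behind the centre of the flap, and the flap has not moved. I'll push it upright and over.

play_rows(targets=[{"dx":0,"dy":-0.006,"dz":0.001,"rx":0,"ry":0,"rz":0},{"dx":0,"dy":-0.012,"dz":0.002,"rx":0,"ry":0,"rz":0},{"dx":0,"dy":-0.018,"dz":0.003,"rx":0,"ry":0,"rz":0},{"dx":0,"dy":-0.024,"dz":0.004,"rx":0,"ry":0,"rz":0},{"dx":0,"dy":-0.03,"dz":0.005,"rx":0,"ry":0,"rz":0},{"dx":0,"dy":-0.036,"dz":0.006,"rx":0,"ry":0,"rz":0},{"dx":0,"dy":-0.042,"dz":0.007,"rx":0,"ry":0,"rz":0},{"dx":0,"dy":-0.048,"dz":0.007,"rx":0,"ry":0,"rz":0}])

```text
clock: 4.62
position: [0.6312, 0.0863, 0.1424]
tool_rot: [[-0.933, 0.36, -0.0], [0.36, 0.933, -0.0], [0.0, -0.0, -1.0]]
force: [-0.2, 1.1, 1.0]
gripper_width: 0.006
```

```bash
python3 - <<'E'
from h import *
st();pic('side','s3',(200,80,380,260),3.3)
E
```

```text
t 4.62 tip in case mm [1.000e-01 9.180e+01 1.204e+02] F case [-0.58  0.98  1.  ] grip 0.006
toolrot in case [[-1.0, -0.0, -0.0], [-0.0, 1.0, -0.0], [0.0, -0.0, -1.0]]
```

View pics/s3.png

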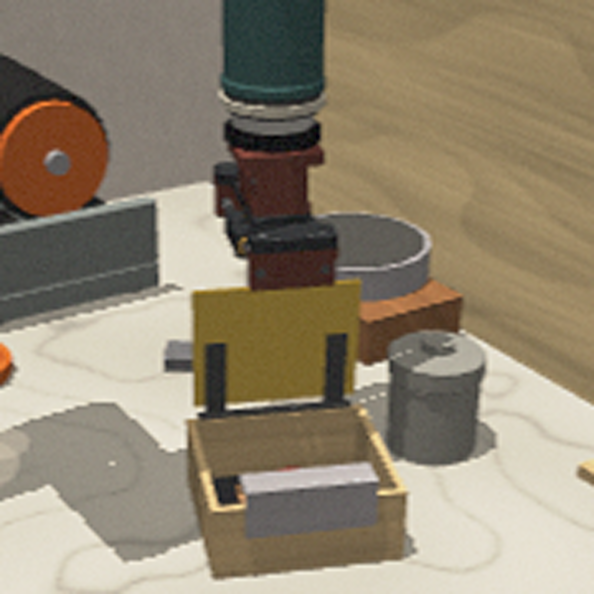

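The flap is now upright, with its top edge at about row 285. Folding it along the arc.

play_rows(targets=[{"dx":0,"dy":-0.012,"dz":0,"rx":0,"ry":0,"rz":0},{"dx":0,"dy":-0.024,"dz":0.001,"rx":0,"ry":0,"rz":0},{"dx":0,"dy":-0.034,"dz":0.004,"rx":0,"ry":0,"rz":0},{"dx":0,"dy":-0.043,"dz":0.009,"rx":0,"ry":0,"rz":0},{"dx":0,"dy":-0.049,"dz":0.014,"rx":0,"ry":0,"rz":0},{"dx":0,"dy":-0.0545,"dz":0.02,"rx":0,"ry":0,"rz":0},{"dx":0,"dy":-0.059,"dz":0.026,"rx":0,"ry":0,"rz":0},{"dx":0,"dy":-0.063,"dz":0.033,"rx":0,"ry":0,"rz":0}])

```text
clock: 5.33
position: [0.6088, 0.0275, 0.1091]
tool_rot: [[-0.933, 0.36, 0.0], [0.36, 0.933, -0.0], [-0.0, -0.0, -1.0]]
force: [0.1, -0.2, 2.2]
gripper_width: 0.005
```

```bash
python3 - <<'E'
from h import *
st();pic('side','s4',(200,80,380,260),3.3)
E
```

```text
t 5.33 tip in case mm [ 0.4 28.9 87.1] F case [ 0.13 -0.17  2.25] grip 0.005
toolrot in case [[-1.0, -0.0, 0.0], [-0.0, 1.0, -0.0], [-0.0, -0.0, -1.0]]
```

View pics/s4.png

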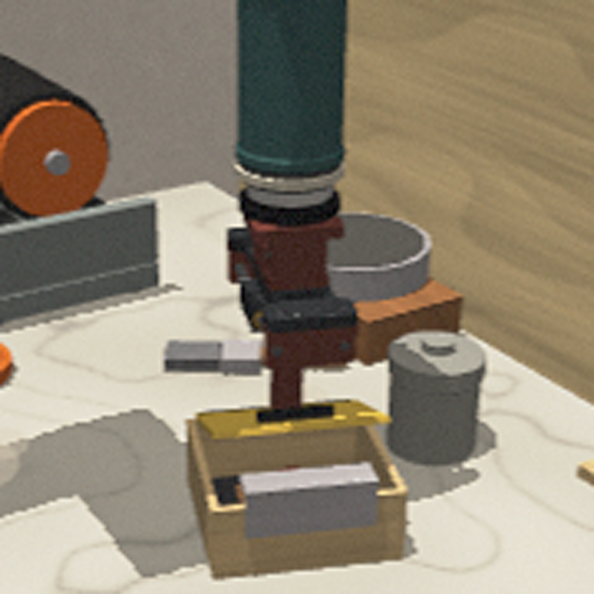

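The flap is down to about 20°, with the fingertip behind the rib (295,412) and about 2 N of load. Pressing down gently.

play_rows(targets=[{"dx":0,"dy":-0.0015,"dz":0.005,"rx":0,"ry":0,"rz":0},{"dx":0,"dy":-0.003,"dz":0.009,"rx":0,"ry":0,"rz":0},{"dx":0,"dy":-0.004,"dz":0.012,"rx":0,"ry":0,"rz":0},{"dx":0,"dy":-0.0045,"dz":0.0145,"rx":0,"ry":0,"rz":0},{"dx":0,"dy":-0.005,"dz":0.0165,"rx":0,"ry":0,"rz":0},{"dx":0,"dy":-0.005,"dz":0.018,"rx":0,"ry":0,"rz":0},{"dx":0,"dy":-0.005,"dz":0.0185,"rx":0,"ry":0,"rz":0},{"dx":0,"dy":-0.005,"dz":0.0185,"rx":0,"ry":0,"rz":0}])

```text
clock: 6.05
position: [0.607, 0.0235, 0.0911]
tool_rot: [[-0.933, 0.359, -0.0], [0.359, 0.933, -0.0], [0.0, -0.0, -1.0]]
force: [-1.2, -0.3, 2.0]
gripper_width: 0.006
```

```bash
python3 - <<'E'
from h import *
st();pic('side','s5',(230,150,360,260),5)
E
```

```text
t 6.05 tip in case mm [ 0.2 24.5 69.1] F case [-0.97 -0.74  1.97] grip 0.006
toolrot in case [[-1.0, -0.0, -0.0], [-0.0, 1.0, -0.0], [0.0, -0.0, -1.0]]
```

View pics/s5.png

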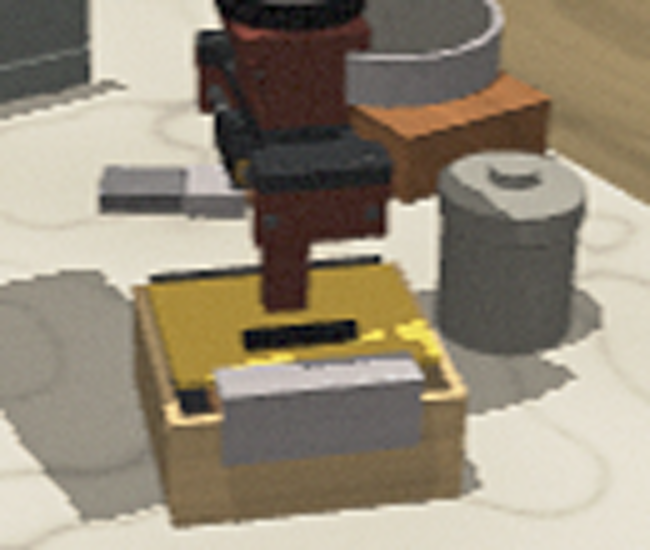

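The flap is almost flat at 69.1 mm against a nominal 67. Feeling for the end stop.

play_rows(targets=[{"dx":0,"dy":0,"dz":0.0005,"rx":0,"ry":0,"rz":0},{"dx":0,"dy":0,"dz":0.001,"rx":0,"ry":0,"rz":0},{"dx":0,"dy":0,"dz":0.0015,"rx":0,"ry":0,"rz":0},{"dx":0,"dy":0,"dz":0.002,"rx":0,"ry":0,"rz":0},{"dx":0,"dy":0,"dz":0.002,"rx":0,"ry":0,"rz":0},{"dx":0,"dy":0,"dz":0.002,"rx":0,"ry":0,"rz":0},{"dx":0,"dy":0,"dz":0.002,"rx":0,"ry":0,"rz":0},{"dx":0,"dy":0,"dz":0.002,"rx":0,"ry":0,"rz":0}])

```text
clock: 6.77
position: [0.607, 0.0235, 0.0891]
tool_rot: [[-0.933, 0.36, -0.0], [0.36, 0.933, -0.0], [0.0, -0.0, -1.0]]
force: [-2.0, -1.2, 3.9]
gripper_width: 0.002
```

```bash
python3 -c "
from h import *
st()"
```

```text
t 6.77 tip in case mm [ 0.2 24.5 67.1] F case [-1.46 -1.88  3.86] grip 0.002
toolrot in case [[-1.0, -0.0, -0.0], [-0.0, 1.0, -0.0], [0.0, -0.0, -1.0]]
```

play_rows(targets=[{"dx":0,"dy":0,"dz":0.0003,"rx":0,"ry":0,"rz":0},{"dx":0,"dy":0,"dz":0.0006,"rx":0,"ry":0,"rz":0},{"dx":0,"dy":0,"dz":0.001,"rx":0,"ry":0,"rz":0},{"dx":0,"dy":0,"dz":0.001,"rx":0,"ry":0,"rz":0},{"dx":0,"dy":0,"dz":0.001,"rx":0,"ry":0,"rz":0},{"dx":0,"dy":0,"dz":0.001,"rx":0,"ry":0,"rz":0},{"dx":0,"dy":0,"dz":0.001,"rx":0,"ry":0,"rz":0},{"dx":0,"dy":0,"dz":0.001,"rx":0,"ry":0,"rz":0}])

```text
clock: 7.43
position: [0.6072, 0.0235, 0.0887]
tool_rot: [[-0.933, 0.36, 0.0], [0.36, 0.933, -0.0], [-0.0, -0.0, -1.0]]
force: [-2.2, -2.1, 7.5]
gripper_width: 0.004
```

```bash
python3 -c "
from h import *
st()"
```

```text
t 7.43 tip in case mm [ 0.4 24.5 66.7] F case [-1.32 -2.76  7.53] grip 0.004
toolrot in case [[-1.0, -0.0, 0.0], [-0.0, 1.0, -0.0], [-0.0, -0.0, -1.0]]
```

The end stop is reached (7.5 N at 66.7 mm). Pushing towards the rib with this pressure.

play_rows(targets=[{"dx":0,"dy":-0.003,"dz":0,"rx":0,"ry":0,"rz":0},{"dx":0,"dy":-0.006,"dz":0,"rx":0,"ry":0,"rz":0},{"dx":0,"dy":-0.009,"dz":0,"rx":0,"ry":0,"rz":0},{"dx":0,"dy":-0.012,"dz":0,"rx":0,"ry":0,"rz":0},{"dx":0,"dy":-0.015,"dz":0,"rx":0,"ry":0,"rz":0},{"dx":0,"dy":-0.018,"dz":0,"rx":0,"ry":0,"rz":0},{"dx":0,"dy":-0.02,"dz":0,"rx":0,"ry":0,"rz":0},{"dx":0,"dy":-0.02,"dz":0,"rx":0,"ry":0,"rz":0}])

```text
clock: 8.1
position: [0.6002, 0.0054, 0.0886]
tool_rot: [[-0.933, 0.36, 0.001], [0.36, 0.933, 0.001], [-0.0, 0.001, -1.0]]
force: [-2.2, 1.8, 6.1]
gripper_width: 0.0
```

```bash
python3 - <<'E'
from h import *
st();pic('side','s6',(230,150,360,260),5);pic('top','t6',(215,150,335,260),5)
E
```

```text
t 8.1 tip in case mm [ 0.4  5.2 66.6] F case [-2.7   0.84  6.05] grip 0.0
toolrot in case [[-1.0, 0.0, 0.0], [0.0, 1.0, 0.001], [-0.0, 0.001, -1.0]]
```

View pics/s6.png

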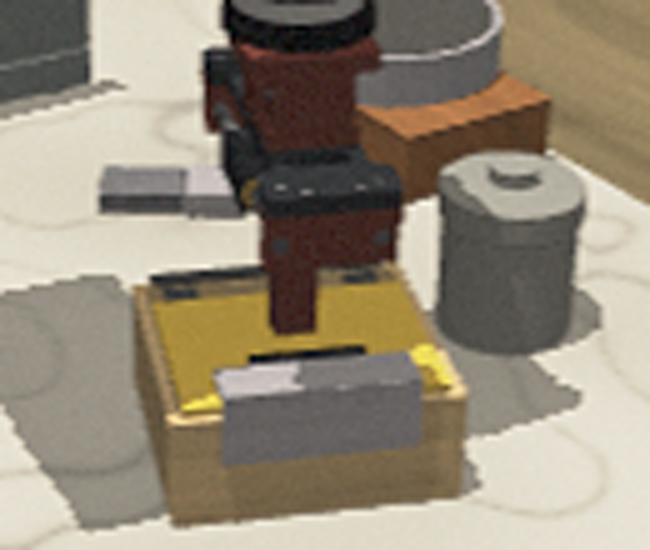

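View pics/t6.png

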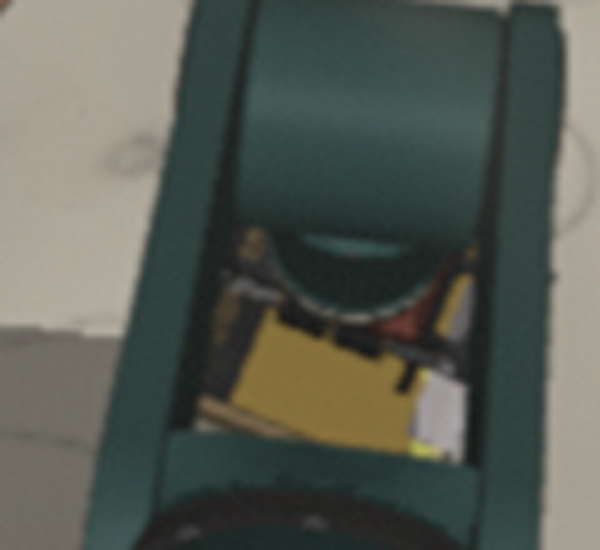

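The flap has been dragged along: its edge is under the lip (bright corners at side (200,405) and (430,365), with the rib now at (308,355)). Continuing until the rib is pushed.

play_rows(targets=[{"dx":0,"dy":-0.003,"dz":0,"rx":0,"ry":0,"rz":0},{"dx":0,"dy":-0.006,"dz":0,"rx":0,"ry":0,"rz":0},{"dx":0,"dy":-0.009,"dz":0,"rx":0,"ry":0,"rz":0},{"dx":0,"dy":-0.012,"dz":0,"rx":0,"ry":0,"rz":0},{"dx":0,"dy":-0.015,"dz":0,"rx":0,"ry":0,"rz":0},{"dx":0,"dy":-0.018,"dz":0,"rx":0,"ry":0,"rz":0},{"dx":0,"dy":-0.02,"dz":0,"rx":0,"ry":0,"rz":0},{"dx":0,"dy":-0.02,"dz":0,"rx":0,"ry":0,"rz":0}])

```text
clock: 8.87
position: [0.5928, -0.0144, 0.0883]
tool_rot: [[-0.933, 0.36, 0.0], [0.36, 0.933, -0.0], [-0.0, -0.0, -1.0]]
force: [0.5, 1.3, 4.6]
gripper_width: 0.011
```

```bash
python3 - <<'E'
from h import *
st();pic('side','s7',(230,150,360,260),5)
E
```

```text
t 8.87 tip in case mm [  0.6 -15.9  66.3] F case [0.03 1.39 4.56] grip 0.011
toolrot in case [[-1.0, 0.0, 0.0], [0.0, 1.0, -0.0], [-0.0, -0.0, -1.0]]
```

View pics/s7.png

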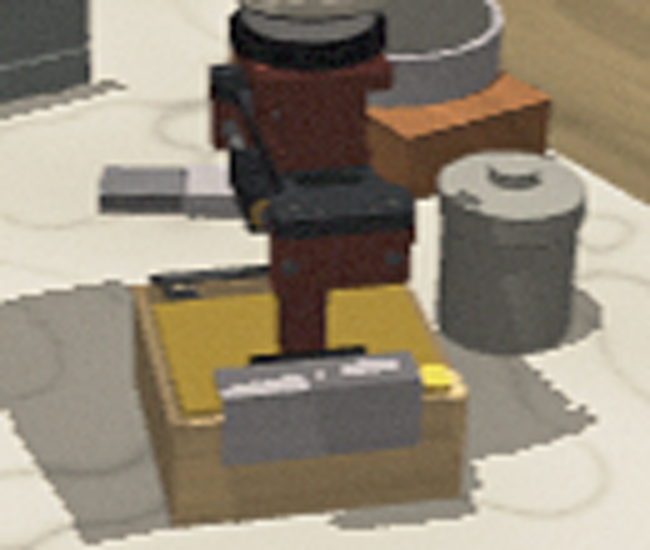

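play_rows(targets=[{"dx":0,"dy":-0.001,"dz":0,"rx":0,"ry":0,"rz":0},{"dx":0,"dy":-0.002,"dz":0,"rx":0,"ry":0,"rz":0},{"dx":0,"dy":-0.003,"dz":0,"rx":0,"ry":0,"rz":0},{"dx":0,"dy":-0.004,"dz":0,"rx":0,"ry":0,"rz":0},{"dx":0,"dy":-0.004,"dz":0,"rx":0,"ry":0,"rz":0},{"dx":0,"dy":-0.004,"dz":0,"rx":0,"ry":0,"rz":0},{"dx":0,"dy":-0.004,"dz":0,"rx":0,"ry":0,"rz":0},{"dx":0,"dy":-0.004,"dz":0,"rx":0,"ry":0,"rz":0}])

```text
clock: 9.58
position: [0.5912, -0.0176, 0.0882]
tool_rot: [[-0.933, 0.359, -0.0], [0.359, 0.933, -0.0], [0.0, -0.0, -1.0]]
force: [2.4, 2.7, 4.9]
gripper_width: 0.008
```

```bash
python3 - <<'E'
from h import *
st();pic('side','s8',(230,150,360,260),5)
E
```

```text
t 9.58 tip in case mm [  0.3 -19.5  66.2] F case [1.26 3.34 4.93] grip 0.008
toolrot in case [[-1.0, -0.0, -0.0], [-0.0, 1.0, -0.0], [0.0, -0.0, -1.0]]
```

View pics/s8.png

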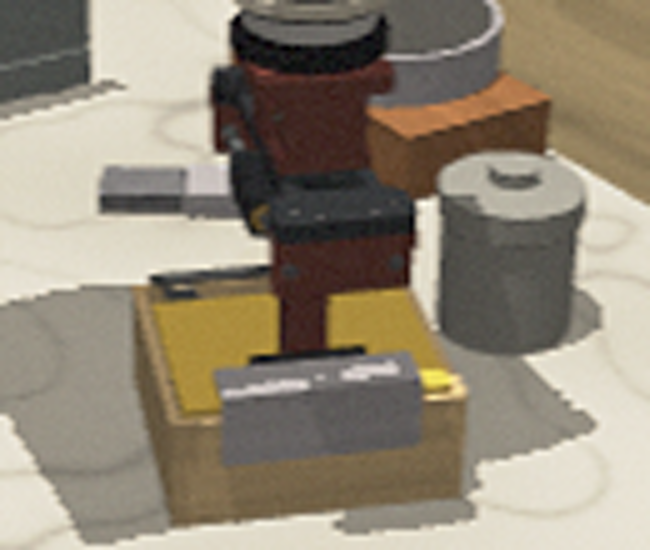

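play_rows(targets=[{"dx":0,"dy":-0.0005,"dz":0,"rx":0,"ry":0,"rz":0},{"dx":0,"dy":-0.001,"dz":0,"rx":0,"ry":0,"rz":0},{"dx":0,"dy":-0.0015,"dz":0,"rx":0,"ry":0,"rz":0},{"dx":0,"dy":-0.002,"dz":0,"rx":0,"ry":0,"rz":0},{"dx":0,"dy":-0.002,"dz":0,"rx":0,"ry":0,"rz":0},{"dx":0,"dy":-0.002,"dz":0,"rx":0,"ry":0,"rz":0},{"dx":0,"dy":-0.002,"dz":0,"rx":0,"ry":0,"rz":0},{"dx":0,"dy":-0.002,"dz":0,"rx":0,"ry":0,"rz":0}])

```text
clock: 10.3
position: [0.5905, -0.0195, 0.0881]
tool_rot: [[-0.933, 0.36, -0.0], [0.36, 0.933, -0.0], [0.0, -0.0, -1.0]]
force: [2.1, 3.0, 4.7]
gripper_width: 0.007
```

```bash
python3 -c "
from h import *
st()"
```

```text
t 10.3 tip in case mm [  0.2 -21.5  66.1] F case [0.85 3.52 4.66] grip 0.007
toolrot in case [[-1.0, -0.0, -0.0], [-0.0, 1.0, -0.0], [0.0, -0.0, -1.0]]
```

play_rows(targets=[{"dx":0,"dy":-0.0005,"dz":0,"rx":0,"ry":0,"rz":0},{"dx":0,"dy":-0.001,"dz":0,"rx":0,"ry":0,"rz":0},{"dx":0,"dy":-0.0015,"dz":0,"rx":0,"ry":0,"rz":0},{"dx":0,"dy":-0.002,"dz":0,"rx":0,"ry":0,"rz":0},{"dx":0,"dy":-0.002,"dz":0,"rx":0,"ry":0,"rz":0},{"dx":0,"dy":-0.002,"dz":0,"rx":0,"ry":0,"rz":0},{"dx":0,"dy":-0.002,"dz":0,"rx":0,"ry":0,"rz":0},{"dx":0,"dy":-0.002,"dz":0,"rx":0,"ry":0,"rz":0}])

```text
clock: 10.97
position: [0.5898, -0.0212, 0.0881]
tool_rot: [[-0.933, 0.36, -0.0], [0.36, 0.933, 0.0], [0.0, -0.0, -1.0]]
force: [2.8, 5.1, 4.1]
gripper_width: 0.006
```

```bash
python3 - <<'E'
from h import *
st();pic('side','s9',(230,150,360,260),5)
E
```

```text
t 10.97 tip in case mm [  0.3 -23.4  66.1] F case [0.8  5.77 4.08] grip 0.006
toolrot in case [[-1.0, -0.0, -0.0], [-0.0, 1.0, -0.0], [0.0, -0.0, -1.0]]
```

View pics/s9.png

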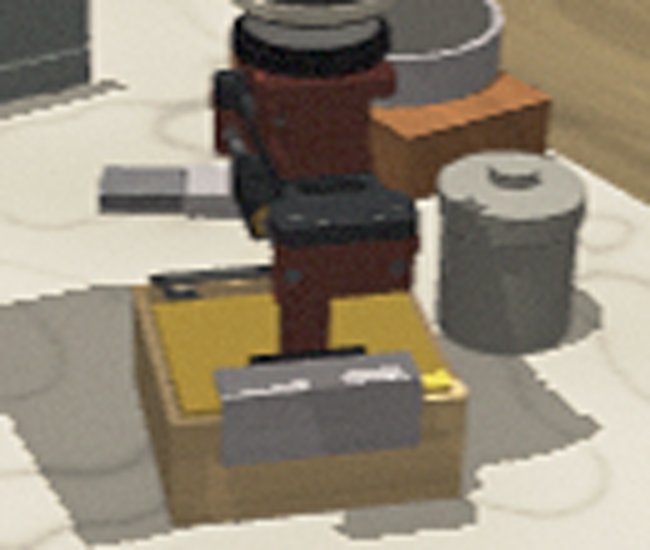

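The y force rose to 5.8 N, so the slide is at its stop. Lifting off, nearly straight up.

play_rows(targets=[{"dx":0,"dy":0.0005,"dz":-0.0015,"rx":0,"ry":0,"rz":0},{"dx":0,"dy":0.0015,"dz":-0.004,"rx":0,"ry":0,"rz":0},{"dx":0,"dy":0.003,"dz":-0.01,"rx":0,"ry":0,"rz":0},{"dx":0,"dy":0.003,"dz":-0.025,"rx":0,"ry":0,"rz":0},{"dx":0,"dy":0.003,"dz":-0.05,"rx":0,"ry":0,"rz":0},{"dx":0,"dy":0.003,"dz":-0.08,"rx":0,"ry":0,"rz":0},{"dx":0,"dy":0.003,"dz":-0.11,"rx":0,"ry":0,"rz":0},{"dx":0,"dy":0.003,"dz":-0.13,"rx":0,"ry":0,"rz":0}])

```text
clock: 11.68
position: [0.5908, -0.0191, 0.2208]
tool_rot: [[-0.933, 0.36, 0.001], [0.36, 0.933, -0.001], [-0.001, -0.001, -1.0]]
force: [0.7, 0.3, 0.1]
gripper_width: 0.006
```

play_rows(targets=[{"dx":0.03,"dy":0.01,"dz":-0.01,"rx":0,"ry":0,"rz":0},{"dx":0.06,"dy":0.02,"dz":-0.02,"rx":0,"ry":0,"rz":0},{"dx":0.09,"dy":0.04,"dz":-0.03,"rx":0,"ry":0,"rz":0},{"dx":0.12,"dy":0.06,"dz":-0.03,"rx":0,"ry":0,"rz":0},{"dx":0.15,"dy":0.08,"dz":-0.03,"rx":0,"ry":0,"rz":0},{"dx":0.18,"dy":0.1,"dz":-0.03,"rx":0,"ry":0,"rz":0},{"dx":0.2,"dy":0.12,"dz":-0.03,"rx":0,"ry":0,"rz":0},{"dx":0.2,"dy":0.12,"dz":-0.03,"rx":0,"ry":0,"rz":0}])

```text
clock: 12.35
position: [0.4437, 0.1681, 0.2481]
tool_rot: [[-0.934, 0.357, -0.003], [0.357, 0.934, 0.0], [0.003, -0.001, -1.0]]
force: [0.9, -0.5, -0.5]
gripper_width: 0.007
```

```bash
python3 - <<'E'
from h import *
st();pic('side','s10',(230,150,360,260),5);p=pic('top','t10',(195,120,345,260),4)
for n in ('rib','canister','brush','lid1','funnel','grit_jar'):
  r=look_for(p,n);print(n,[(np.round(d['centre'],3).tolist(),round(d['conf'],2)) for d in r[:2]])
  if n=='rib' and r: print((R.T@(np.array(r[0]['centre'])-C)).round(4))
E
```

```text
t 12.35 tip in case mm [-204.3  100.6  226.1] F case [ 0.97 -0.14 -0.46] grip 0.007
toolrot in case [[-1.0, -0.004, -0.003], [-0.004, 1.0, -0.001], [0.003, -0.001, -1.0]]
rib [([0.598, -0.005, 0.072], 0.62)]
[ 0.0027 -0.0055  0.0721]
canister [([0.765, 0.038, 0.089], 0.93), ([0.596, -0.005, 0.068], 0.25)]
brush [([0.696, 0.263, 0.018], 0.6), ([0.6, 0.003, 0.072], 0.55)]
lid1 [([0.556, -0.323, 0.017], 0.77)]
funnel [([0.436, -0.299, 0.026], 0.74)]
grit_jar [([0.597, -0.001, 0.069], 0.74), ([0.692, -0.286, 0.097], 0.73)]
```

View pics/s10.png

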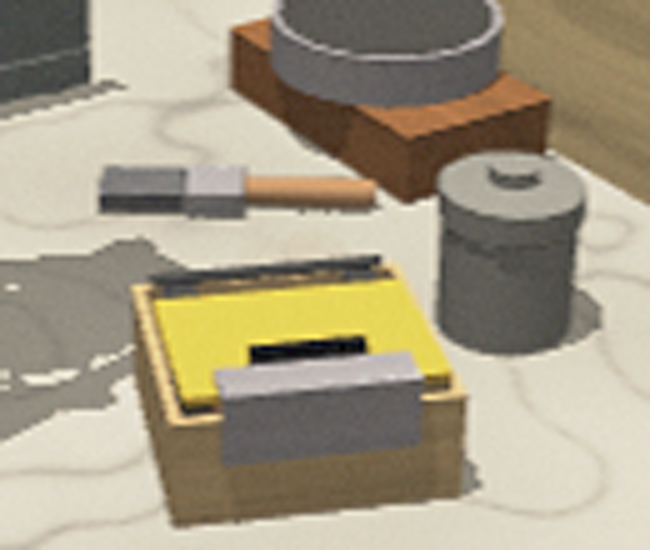

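View pics/t10.png

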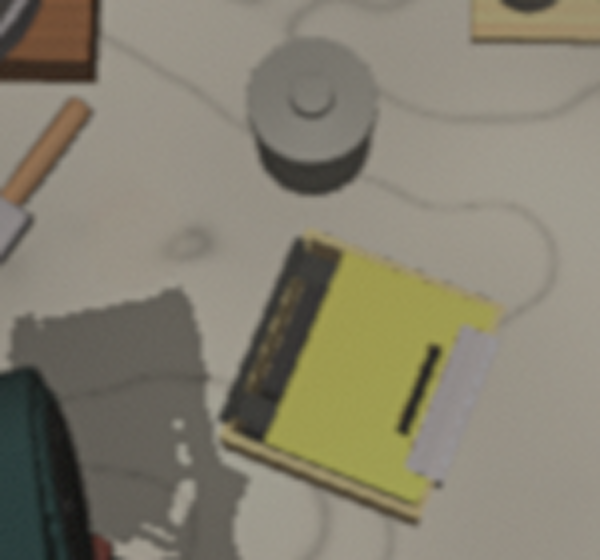

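The flap lies flat with its edge under the lip: rib at top-crop (420,389), lip inner edge at about (437,400). Measuring the slide.

```bash
python3 - <<'E'
from fit import *
from h import R,C
def ray(K,T,u,z):
    d=T[:3,:3]@np.linalg.inv(K)@np.r_[u,1];o=T[:3,3];return o+d*(z-o[2])/d[2]
f=lambda K,T,u,z:((R.T@(ray(K,T,np.array(u),z)-C))*1000).round(1)
t=lambda a,b:(195+a/4,120+b/4); s=lambda a,b:(230+a/5,150+b/5)
print('rib top',f(Kt,Tt,t(420,389),.076),'-> y expected -19 - slide(mm)')
print('plate start',f(Kt,Tt,t(302,347),.067),'expected 60-slide')
print('lip top inner',f(Kt,Tt,t(437,400),.078),'expected -48')
print('side: free edge corner R top',f(Ks,Ts,s(453,375),.067),'exp x68,y -45-slide')
print('side: edge L',f(Ks,Ts,s(183,402),.067),' plate start',f(Ks,Ts,s(275,290),.067))
E
```

```text
rib top [ -0.  -38.7  76. ] -> y expected -19 - slide(mm)
plate start [-1.5 41.9 67. ] expected 60-slide
lip top inner [ -2.9 -51.4  78. ] expected -48
side: free edge corner R top [ 71.1 -57.3  67. ] exp x68,y -45-slide
side: edge L [-66.  -57.2  67. ]  plate start [ 0.6 42.8 67. ]
```

```bash
python3 -c "
from h import *
st();print(order.finish_job());st()"
```

```text
t 12.75 tip in case mm [-198.9   98.7  226. ] F case [-0.39 -0.51 -0.97] grip 0.008
toolrot in case [[-1.0, 0.001, -0.0], [0.001, 1.0, -0.001], [0.0, -0.001, -1.0]]
the job is handed in; nothing more can be done
None
the job is handed in; nothing more can be done
```

The case is shut and the job is handed in, at about 12.8 s of the 42 s allowed. With the jaws closed, I pushed the yellow flap upright and folded it over. I then pressed it flat (7.5 N at its end stop) and slid it by the rib until the slide stopped (5.8 N). After that I lifted off and backed away.

**Final pictures:** With the arm clear, the flap lies flat and stays shut, with its free edge under the steel lip.

**Slide distance:** The measurements do not fully agree, but all are above the required 10 mm.
- The rib and the start of the plate give 17–20 mm of slide.
- My rougher picks of the flap's free-edge corners in the side view give only about 12 mm, or roughly 9 mm under the lip.

**Other things on the board:**
- The networks put the canister, brush, funnel, grit jar and one lid (at about (0.56, -0.32)) within about 8 mm of where they began, close to the networks' own error.
- For the grit jar, the network's top answer was a false match on the case; its second answer was the jar in its place.
- I did not check the second lid again at the end.
- The egg is hidden under the flap, so I could not see it again.

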